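# Set the spacer block and hold the tile pressed against it

### The job

On the plywood layout board a wooden batten runs between two white tiles, a large one glued down and a small loose one. Lower the beech block, lying flat with its long side along the batten, into whichever gap beside the batten is wide enough for it, opposite the middle of the loose tile, and let go of it. Then push the loose tile flat along the board until batten, block and tile sit tight and square against each other, and finish while still pressing the tile firmly there with the fingers; leave the wax tin and the tape roll where they are.

Things in the scene. Friction and masses are not known exactly. Their poses are not given: they have to be found in the camera images.
- board: Fixed plywood layout board on the worktop, 130 mm (x) by 280 mm (y), 10 mm thick. Origin: centre of its underside; x runs along the batten, y across it, z up. Its position and yaw vary.
- batten: Wooden batten fixed along the middle of the board, full length 130 mm (x), 16 mm wide (y), 10 mm high; its top is 20 mm above the worktop. Origin: centre of its underside, on the board's top; axes as the board's.
- glued_tile: Large white tile, glued down on one side of the batten (either side): 64 mm (x, along the batten) by 102 mm (y), 10 mm thick. Origin: centre of its underside. The gap between it and the batten is 18 to 26 mm, too narrow for the block.
- loose_tile: Small white tile, lying loose on the board on the other side of the batten: 64 mm (x, along the batten) by 50 mm (y), 10 mm thick, about 0.1 kg. Origin: centre of its underside, on the board's top. Its axes are parallel to the board's within 5 degrees. The gap between it and the batten is 44 to 52 mm at the start; it slides on the board.
- beech_block: Plain beech offcut, the spacer: 34 mm (x) by 56 mm (y) by 28 mm high, 0.06 kg, lying flat on the worktop to the right of the board. Origin: centre of its underside. In the gap its 34 mm (own x) lies across the gap and its 56 mm along the batten; tiles and batten are 10 mm high, so the upper 18 mm stand clear of them.
- tin: Round wax tin, 58 mm across, 26 mm high, left of the work, a bystander. Origin: centre of its underside.
- masking_tape: Roll of cream masking tape lying flat, 85 mm across, 25 mm high, left of the work, a bystander. Origin: centre of its underside.
Mind the look-alikes: they are no part of the job. Of the things that look like the beech_block, take the one that is farthest to the robot's left at the start.

How it is judged:
By the outcome, as a careful person would: the job done as asked, in the order asked, and still so for the second after the job is handed in, while the arm keeps its last pose, push and grip.
It also fails if it takes over 54 s, if anything falls off the work surface, if the arm or the gripper's body presses on something with over 40 N, if the wrist force passes 120 N, or if a joint passes its speed limit or range.

### The arm

A 7-joint arm with a two-finger parallel gripper is mounted at the origin on a cart in front of the work surface, level with it; the furniture and walls round the work are solid. World frame = base frame: x ahead of the robot, y to its left, z up, the work surface at z = 0. Lengths are in m, angles in degrees, forces in N, time in s.
With the tool pointing down it reaches from about 0.35 to 0.9 m from the base axis. Payload 19.9 kg.
Tool frame: the origin (TCP) lies midway between the tips of the shut fingers; the grasp point (between the pads) lies 19 mm behind it; z points along the fingers, y is the line along which they close (so a half turn about z gives the same grasp; the last joint's range is limited). The gripper opens to 85 mm and grips with 20 to 120 N. Pads are 22 mm wide; open, the fingers measure 114 mm over their backs; the gripper's body (76 mm by 85 mm) begins 54 mm behind the grasp point. The pads swing forward as they close: fully open they stand 13 mm farther back than shut.
Start: joints at [-76.347, 23.915, -0.59, 92.452, 0.269, 63.638, -3.037], TCP at [0.173, 0.601, 0.231] pointing down, gripper open.
Joint ranges: [-161.28, 161.28], [-22.2, 115.67], [-73.04, 71.86], [3.21, 147.25], [-68.34, 248.33], [10.77, 114.83], [-161.83, 161.83]. Speed limits (degrees/s): [108.29, 108.29, 136.94, 136.94, 172.46, 172.46, 172.46].

### API

Orientations are given as [roll, pitch, yaw] about the fixed x, y, z axes, in that order (R = Rz(yaw) Ry(pitch) Rx(roll)).
In Python, from rig import robot gives the robot as it stands.
- The arm moves only by the tool servo_tool, never from a script. Its argument "commands" is a list of rows, each a list of 7 numbers: the turn, a rotation vector about the tool's x, y, z in rad, then the shift along the tool's x, y, z in mm, then the finger opening in mm, from 0 to 85.4. In form: [[rx, ry, rz, dx, dy, dz, hand], ...]. A call has 1 to 20 rows; each row shifts and turns the commanded pose from where the row before left it, along the tool's axes as they then stand; what a row does not reach is not made up. A row lasts 1/10 s, in which the tool goes at most 50 mm and 8.59 degrees, less where a joint would pass 70% of its speed; a pose out of reach is approached as far as the arm can. A call is refused whole if a number of a shift passes 50 or a number of a turn 0.15, either way. A call with a gripper value outside its range is refused whole. The fingers move at their own pace and stop on an object; "grip_force" is the grip in N (left out, the last holds). Time passes only in rows, so rows that do not move let the fingers close. It gives the time, the measured TCP pose, the force, the opening and the grip force at its end, in the units of the state.
- robot.get_state(): the state, without advancing time (a new reading comes with each control period).
- robot.get_image(name): name is "side" or "top"; returns a dict with "pixels" (384x512x3 uint8, blue, green, red), "K" (3x3 intrinsics, pixels), "position" and "rotation" of the camera in the world. Camera axes: x right, y up, looking along -z (the intrinsics and any distortion apply to the point x, -y, -z); pixel columns grow to the right and rows downward; lengths in m; the calibration is good to about 2 mm. A picture is of the moment at which its call begins. There is no depth.
- robot.sign_off(): hands the job in; it is judged then, once.
The state is a dict: "time_s": time; "joint_pos": joint angles; "qd": joint speeds; "effort": joint torques, N m; "ee_pos": TCP position; "ee_rot": TCP orientation; "force": force on the tool from outside, world axes, zero at the start; "torque": the same for the moment, N m; "width": finger opening in m; "grip_force": force on a finger pad.
Only numpy, scipy, OpenCV 4.12 (cv2) and the standard library are available. Lean on these libraries where they do the work, as an engineer would, in place of code of your own. Each camera call takes 0.05 s, during which the arm holds its last target. There are 200 camera calls.

## Working session

There is one attempt and no reset: what is moved stays moved. The work goes in short steps, Python scripts to look and compute and a tool call to move; the robot and the scene stay as the last step left them, time stands still between calls to the robot, and variables do not carry over. Pictures are saved under pics/ and viewed, at most 10 in all, crops included, and the job is handed in when it is done.

Besides the shell and the picture viewer there is one more tool, called after "Emit:" by a JSON object that holds its "name" and its "arguments". servo_tool: Moves the arm, as the interface text tells. Its arguments: {"type":"object","properties":{"commands":{"type":"array"},"grip_force":{"type":"number"}},"required":["commands"]}

```bash
mkdir -p pics; ls; python3 - <<'E'
from rig import robot
import cv2,json
for n in("top","side"):
    im=robot.get_image(n); cv2.imwrite(f"pics/{n}0.png",im["pixels"])
    print(n,im["K"],im["position"],im["rotation"],[k for k in im])
print(robot.get_state())
E
```

```text
pics
top [[435.86600893   0.         257.22411278]
 [  0.         435.86600893 184.69230799]
 [  0.           0.           1.        ]] [ 0.38154422 -0.0212485   1.35525758] [  6.84207172  -0.75957177 -89.4381672 ] ['pixels', 'K', 'position', 'rotation']
side [[352.29406014   0.         259.33960552]
 [  0.         352.29406014 191.96888112]
 [  0.           0.           1.        ]] [ 0.26802267 -0.96730943  0.4848048 ] [ 65.25247448  -1.12715539 -15.17876076] ['pixels', 'K', 'position', 'rotation']
{'time_s': 0.1, 'joint_pos': array([-76.34664994,  23.94497183,  -0.59046325,  92.48317074,
         0.26842508,  63.63641767,  -3.0373051 ]), 'qd': array([-0.12343348, -0.03629698, -0.01349605,  0.04409433,  0.00730846,
        0.0458528 ,  0.00793422]), 'effort': array([ 1.31155142e-03, -8.65809202e+01,  6.79400191e-01, -4.35630441e+01,
        1.90879247e-02,  5.06707263e-03, -6.30692384e-06]), 'ee_pos': array([0.17251596, 0.60039102, 0.23071092]), 'ee_rot': array([-1.79936945e+02,  4.08100108e-03,  1.63968459e+02]), 'force': array([ 0.09581079, -0.20920222, -0.00875555]), 'torque': array([-0.00900189,  0.01327377,  0.01093864]), 'grip_force': 0.0, 'width': 0.08551743794359097}
```

View pics/top0.png

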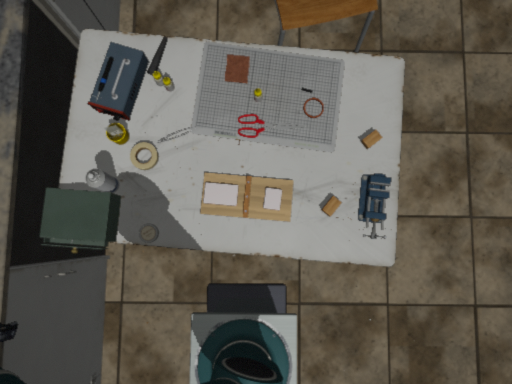

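View pics/side0.png

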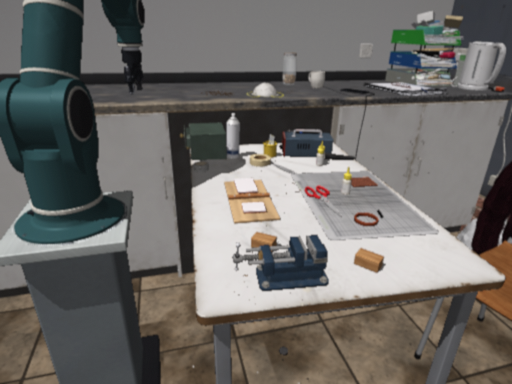

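The top view shows the board at about (247,197). The batten is at column 247, the large tile at (221,194) and the small tile at (273,199). There are two beech-block candidates, at (331,204) and (371,138). Image left is the robot's left, so (331,204) is the leftmost. The tape is at (144,155) and the tin at (148,232). I'll confirm with an enlarged crop.

```bash
python3 - <<'E'
import cv2
a=cv2.imread("pics/top0.png")[125:225,190:390]
cv2.imwrite("pics/crop0.png",cv2.resize(a,None,fx=4,fy=4,interpolation=cv2.INTER_CUBIC))
E
```

```text
(no output)
```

View pics/crop0.png

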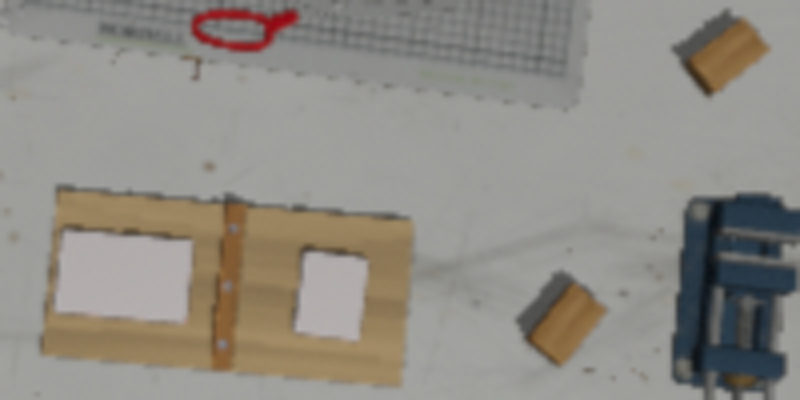

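The crop confirms the target block at crop (567,320), which is full-image (332,205). The other candidate, at (371,138), is further right. The wide gap is on the small-tile side. Next I'll measure.

```bash
cat >h.py <<'E'
import cv2,numpy as np
from scipy.spatial.transform import Rotation as Ro
from rig import robot
def grab(n="top",f=None):
    im=robot.get_image(n)
    if f: cv2.imwrite(f,im["pixels"])
    return im
def p2w(im,uv,z):
    uv=np.atleast_2d(uv).astype(float); K=np.array(im["K"])
    d=np.c_[(uv[:,0]-K[0,2])/K[0,0],-(uv[:,1]-K[1,2])/K[1,1],-np.ones(len(uv))]
    d=d@Ro.from_euler("xyz",im["rotation"],degrees=True).as_matrix().T
    c=np.array(im["position"]); return (c+d*((z-c[2])/d[:,2])[:,None])[:,:2]
S=8
def rect(im,box,fn,z,tag):
    x0,y0,x1,y1=box
    a=cv2.resize(im["pixels"][y0:y1,x0:x1],None,fx=S,fy=S,interpolation=cv2.INTER_CUBIC).astype(int)
    m=fn(a).astype(np.uint8)
    c=max(cv2.findContours(m,cv2.RETR_EXTERNAL,cv2.CHAIN_APPROX_NONE)[0],key=cv2.contourArea)
    uv=(c[:,0]+.5)/S-.5+[x0,y0]
    w=p2w(im,uv,z)
    (cx,cy),(a1,a2),th=cv2.minAreaRect((w*1000).astype(np.float32))
    M=cv2.moments((w*1e3).astype(np.float32))
    print(tag,"minrect c",(round(cx,1),round(cy,1)),"size",(round(a1,1),round(a2,1)),"ang",round(th,2),"centroid",round(M["m10"]/M["m00"],1),round(M["m01"]/M["m00"],1),"area",round(M["m00"],0))
    return w
white=lambda a:(a.min(2)>150)&(a.max(2)-a.min(2)<30)
wood=lambda a:(a[...,2]-a[...,0]>38)
def dump(im,pts):
    for p in pts: print(p,im["pixels"][p[1],p[0]])
E
python3 - <<'E'
from h import *
im=grab()
dump(im,[(221,194),(273,199),(258,180),(247,197),(331,204),(334,204),(325,202),(310,204)])
rect(im,(185,160,310,230),lambda a:a[...,2]-a[...,0]>30,.010,"board")
rect(im,(195,175,244,215),lambda a:(a[...,2]-a[...,0]<38),.020,"glued")
rect(im,(258,182,288,217),lambda a:(a[...,2]-a[...,0]<38),.020,"loose")
rect(im,(237,160,257,230),lambda a:(a[...,2]-a[...,0]>30)&(a[...,1]<118),.020,"batten")
rect(im,(310,185,350,225),lambda a:a[...,2]-a[...,0]>38,.028,"block")
rect(im,(310,185,350,225),lambda a:(a[...,2]-a[...,0]>38)&(a[...,2]>130),.028,"blocktop")
E
```

```text
(221, 194) [172 172 177]
(273, 199) [172 173 179]
(258, 180) [ 96 133 155]
(247, 197) [ 88 105 128]
(331, 204) [ 68 111 142]
(334, 204) [ 59 100 133]
(325, 202) [76 79 78]
(310, 204) [156 160 159]
board minrect c (506.8, -5.3) size (279.4, 131.9) ang 85.58 centroid 506.2 -5.2 area 35841.0
glued minrect c (513.9, 75.7) size (106.6, 69.9) ang 85.47 centroid 513.7 75.7 area 7095.0
loose minrect c (501.1, -83.7) size (55.0, 69.8) ang 83.25 centroid 500.8 -83.8 area 3611.0
batten minrect c (507.7, -5.4) size (131.5, 59.7) ang 2.12 centroid 507.3 -5.0 area 3014.0
block minrect c (479.1, -264.4) size (34.3, 57.3) ang 51.28 centroid 479.1 -264.4 area 1867.0
blocktop minrect c (478.3, -266.2) size (30.6, 55.0) ang 51.28 centroid 476.5 -266.9 area 1329.0
```

Emit:
{"name": "servo_tool", "arguments": {"commands": [[0,0,0,0,-45,-50,85],[0,0,0,0,-45,-50,85],[0,0,0,0,-45,-50,85],[0,0,0.09,-44,-2,0,85],[0,0,0.09,-44,-2,0,85],[0,0,0.09,-44,-2,0,85],[0,0,0.09,-44,-2,0,85],[0,0,0.09,-44,-2,0,85],[0,0,0.09,-44,-2,0,85],[0,0,0.09,-44,-2,0,85],[0,0,0.09,-44,-2,0,85],[0,0,0.09,-44,-2,0,85],[0,0,0.09,-44,-2,0,85],[0,0,0.09,-44,-2,0,85],[0,0,0.09,-44,-2,0,85],[0,0,0.09,-44,-2,0,85],[0,0,0.09,-44,-2,0,85],[0,0,0.09,-44,-2,0,85],[0,0,0.09,-44,-2,0,85]]}}

```text
time_s: 2.05
ee_pos: [0.4933, -0.0409, 0.3427]
ee_rot: [-180.0, 0.0, 81.2]
force: [1.6, -0.3, -0.6]
width: 0.0851
grip_force: 0.0
```

Emit:
{"name": "servo_tool", "arguments": {"commands": [[0,0,0.1305,0,0,0,85],[0,0,0.1305,0,0,0,85],[0,0,0.1305,0,0,0,85],[0,0,0.1305,0,0,0,85],[0,0,0,-23,16,26,85],[0,0,0,-23,16,26,85],[0,0,0,-23,16,26,85],[0,0,0,-23,16,26,85],[0,0,0,-23,16,26,85],[0,0,0,-23,16,26,85],[0,0,0,-23,16,26,85],[0,0,0,-23,16,26,85],[0,0,0,0,0,0,85],[0,0,0,0,0,0,85]]}}

```text
time_s: 3.45
ee_pos: [0.4789, -0.2632, 0.1343]
ee_rot: [-179.9, 0.1, 51.5]
force: [0.3, 0.3, 0.1]
width: 0.0845
grip_force: 0.0
```

```bash
cat >>h.py <<'E'
def go(x,y,z,yaw):
    s=robot.get_state(); p=np.array(s["ee_pos"])*1e3; y0=s["ee_rot"][2]
    d=np.array([x,y,z])-p; t=np.radians(yaw)
    ex=np.array([np.cos(t),np.sin(t)]); ey=np.array([np.sin(t),-np.cos(t)])
    print("at",p.round(1),np.round(s["ee_rot"],2),"rz",round(-np.radians((yaw-y0+180)%360-180),4),"then dx dy dz",(d[:2]@ex).round(1),(d[:2]@ey).round(1),-d[2].round(1),"F",np.round(s["force"],1),"w",round(s["width"]*1e3,1),"t",s["time_s"])
E
python3 -c "
from h import *
grab('side','pics/side1.png'); grab('top','pics/top1.png'); go(479.1,-264.4,3,51.3)"
```

```text
at [ 479.9 -262.2  135.3] [ 1.7997e+02 -3.0000e-02  5.1600e+01] rz 0.0053 then dx dy dz -2.2 0.8 132.3 F [-0.3  0.7 -0.6] w 85.1 t 3.55
```

View pics/side1.png

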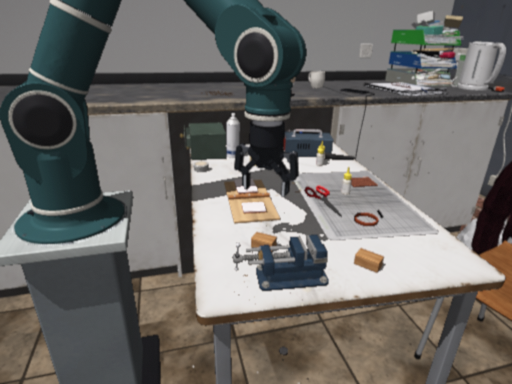

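The gripper is over the right-hand side of the table, at (265,165), above the target block at (264,240) and clear of the vise. I'll descend and grip.

Emit:
{"name": "servo_tool", "arguments": {"commands": [[0,0,0,-1,0.5,32,85],[0,0,0,0,0,32,85],[0,0,0,0,0,30,85],[0,0,0,0,0,20,85],[0,0,0,0,0,12,85],[0,0,0,0,0,5,85],[0,0,0,0,0,0,85],[0,0,0,0,0,0,50],[0,0,0,0,0,0,50],[0,0,0,0,0,0,50],[0,0,0,0,0,0,50],[0,0,0,0,0,0,50],[0,0,0,0,0,0,50]], "grip_force": 30}}

```text
time_s: 4.85
ee_pos: [0.4798, -0.264, 0.0048]
ee_rot: [179.9, -0.0, 51.6]
force: [-1.7, 2.2, 9.1]
width: 0.0555
grip_force: 30.5
```

```bash
python3 -c "
from h import *
go(479.1,-264.4,3,51.3)"
```

```text
at [ 479.8 -264.     4.8] [ 1.7993e+02 -4.0000e-02  5.1560e+01] rz 0.0046 then dx dy dz -0.7 -0.3 1.8 F [-1.7  2.2  9.1] w 55.5 t 4.85
```

Emit:
{"name": "servo_tool", "arguments": {"commands": [[0,0,0,0,0,-10,50],[0,0,0,0,0,-30,50],[0,0,0,0,0,-40,50],[0,0,-0.119,0,0,0,50],[0,0,-0.119,0,0,0,50],[0,0,-0.119,0,0,0,50],[0,0,-0.119,0,0,0,50],[0,0,-0.118,0,0,0,50],[0,0,0,20,1,0,50],[0,0,0,40,1,0,50],[0,0,0,40,1,0,50],[0,0,0,40,1,0,50],[0,0,0,40,1,0,50],[0,0,0,30,1,0,50],[0,0,0,19,1,0,50],[0,0,0,0,0,0,50],[0,0,0,0,0,0,50],[0,0,0,0,0,0,50]]}}

```text
time_s: 6.65
ee_pos: [0.5038, -0.0372, 0.0842]
ee_rot: [180.0, 0.0, 85.5]
force: [0.1, -1.2, -0.1]
width: 0.0555
grip_force: 33.0
```

```bash
python3 -c "
from h import *
im=grab('top','pics/top2.png'); grab('side','pics/side2.png')
a=im['pixels'][150:240,185:335];cv2.imwrite('pics/crop2.png',cv2.resize(a,None,fx=5,fy=5,interpolation=cv2.INTER_CUBIC))
go(504.6,-36,16,85.6)"
```

```text
at [503.7 -37.1  84. ] [1.7999e+02 2.0000e-02 8.5500e+01] rz -0.0018 then dx dy dz 1.2 0.8 68.0 F [-0.5  0.8  0.2] w 55.4 t 6.75
```

View pics/crop2.png

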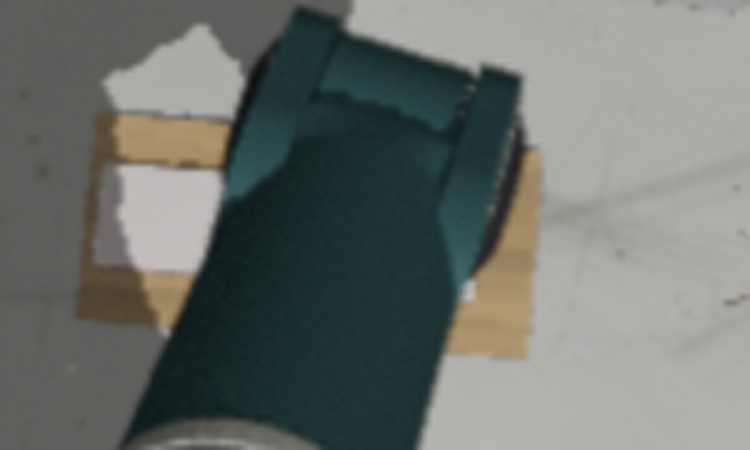

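The arm hides the gap in the top view: only the ends of the board show, at (100,215) and (520,310). I'll lower partway and check from the side.

Emit:
{"name": "servo_tool", "arguments": {"commands": [[0,0,0,1,1,20,50],[0,0,0,0,0,20,50],[0,0,0,0,0,10,50],[0,0,0,0,0,0,50],[0,0,0,0,0,0,50]]}}

```text
time_s: 7.25
ee_pos: [0.505, -0.0357, 0.0343]
ee_rot: [180.0, 0.0, 85.5]
force: [-0.1, 0.9, -1.0]
width: 0.0554
grip_force: 33.0
```

```bash
python3 -c "
from h import *
im=grab('side')
a=im['pixels'][130:240,185:325];cv2.imwrite('pics/crop3.png',cv2.resize(a,None,fx=5,fy=5,interpolation=cv2.INTER_CUBIC))
go(504.6,-36,16,85.6)"
```

```text
at [505.3 -35.5  34.5] [179.95   0.    85.56] rz -0.0007 then dx dy dz -0.5 -0.6 18.5 F [ 0.2  1.1 -1. ] w 55.2 t 7.3
```

View pics/crop3.png

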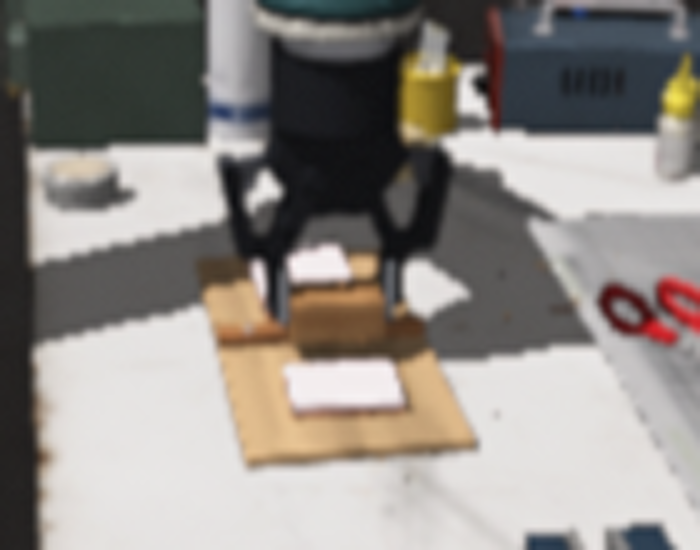

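The block, at crop (337,320), hangs over the gap between the batten at (250,330) and the small tile at (345,385). It is parallel to the batten and centred on the tile. I'll lower it.

Emit:
{"name": "servo_tool", "arguments": {"commands": [[0,0,0,0,0,7,50],[0,0,0,0,0,6,50],[0,0,0,0,0,4,50],[0,0,0,0,0,1.5,50],[0,0,0,0,0,0.8,50],[0,0,0,0,0,0,50],[0,0,0,0,0,0,50]]}}

```text
time_s: 8.0
ee_pos: [0.5046, -0.0352, 0.0149]
ee_rot: [-180.0, -0.0, 85.6]
force: [-6.0, 1.1, 12.7]
width: 0.0555
grip_force: 34.6
```

Emit:
{"name": "servo_tool", "arguments": {"commands": [[0,0,0,0,0,0,70],[0,0,0,0,0,0,70],[0,0,0,0,0,0,76],[0,0,0,0,0,0,76],[0,0,0,0,0,0,76],[0,0,0,0,0,-10,76],[0,0,0,0,0,-20,76],[0,0,0,0,0,-40,76],[0,0,0,0,0,-40,76],[0,0,0,0,0,0,76],[0,0,0,0,0,0,76]]}}

```text
time_s: 9.1
ee_pos: [0.5053, -0.0349, 0.1257]
ee_rot: [179.9, -0.0, 85.6]
force: [-0.1, 0.1, 0.7]
width: 0.0758
grip_force: 0.0
```

```bash
python3 -c "
from h import *
im=grab('side'); a=im['pixels'][130:240,185:325];cv2.imwrite('pics/crop4.png',cv2.resize(a,None,fx=5,fy=5,interpolation=cv2.INTER_CUBIC))
rect(im,(232,190,280,228),lambda a:(a.min(2)>125)&(a.max(2)-a.min(2)<32),.020,'loose-side')
go(497.5,-124,60,85.6)"
```

```text
loose-side minrect c (478.0, -182.1) size (57.8, 130.6) ang 71.85 centroid 482.8 -190.3 area 4110.0
at [504.7 -35.  124.7] [ 1.7998e+02 -2.0000e-02  8.5610e+01] rz 0.0001 then dx dy dz -89.3 -0.4 64.7 F [-0.2  0.2 -0.2] w 75.7 t 9.15
```

View pics/crop4.png

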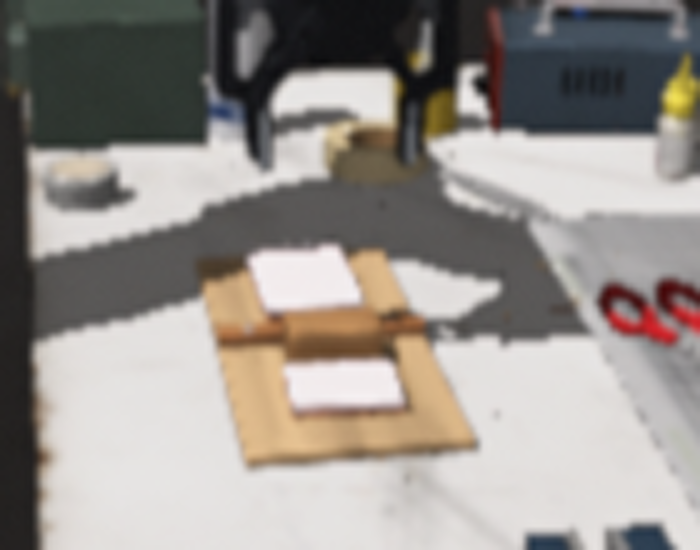

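The block sits flat in the gap at crop (337,330), with the loose tile at (345,385) undisturbed. I'll move beyond the tile's far edge with the fingers 30 mm apart, so they push at two points, and lower.

Emit:
{"name": "servo_tool", "arguments": {"commands": [[0,0,0,-25,0,0,30],[0,0,0,-35,-0.5,0,30],[0,0,0,-25,0,0,30],[0,0,0,-8,0,0,30],[0,0,0,0,0,30,30],[0,0,0,0,0,35,30],[0,0,0,0,0,25,30],[0,0,0,0,0,13,30],[0,0,0,0,0,5,30],[0,0,0,0,0,2,30],[0,0,0,0,0,0,30],[0,0,0,0,0,0,30]]}}

```text
time_s: 10.35
ee_pos: [0.4978, -0.1279, 0.0154]
ee_rot: [179.9, 0.0, 85.6]
force: [-0.5, 0.6, 0.4]
width: 0.0301
grip_force: 0.0
```

```bash
python3 -c "
from h import *
go(497.6,-126.9,13.5,85.6)"
```

```text
at [ 497.8 -127.9   15.4] [179.92   0.    85.59] rz -0.0001 then dx dy dz 1.0 -0.3 1.9 F [-0.5  0.6  0.4] w 30.1 t 10.35
```

Emit:
{"name": "servo_tool", "arguments": {"commands": [[0,0,0,0,0,2,30],[0,0,0,2,0,0,30],[0,0,0,3,0,0,30],[0,0,0,2,0,0,30],[0,0,0,1.5,0,0,30],[0,0,0,1.5,0,0,30],[0,0,0,1.5,0,0,30],[0,0,0,1.5,0,0,30],[0,0,0,1.5,0,0,30],[0,0,0,1.5,0,0,30],[0,0,0,0,0,0,30]]}}

```text
time_s: 11.45
ee_pos: [0.4985, -0.1117, 0.0125]
ee_rot: [-180.0, 0.0, 85.6]
force: [0.4, -0.9, 0.0]
width: 0.0301
grip_force: 0.1
```

Emit:
{"name": "servo_tool", "arguments": {"commands": [[0,0,0,1,0,0,30],[0,0,0,1,0,0,30],[0,0,0,0,0,0,30]]}}

```text
time_s: 11.75
ee_pos: [0.4986, -0.1098, 0.0125]
ee_rot: [-180.0, -0.0, 85.6]
force: [-0.1, -1.1, -0.0]
width: 0.0298
grip_force: 0.1
```

Emit:
{"name": "servo_tool", "arguments": {"commands": [[0,0,0,1,0,0,30],[0,0,0,1,0,0,30],[0,0,0,1,0,0,30],[0,0,0,1,0,0,30],[0,0,0,0,0,0,30]]}}

```text
time_s: 12.25
ee_pos: [0.4989, -0.1069, 0.0126]
ee_rot: [180.0, 0.1, 85.5]
force: [-0.1, -8.0, 0.1]
width: 0.0296
grip_force: 3.8
```

Emit:
{"name": "servo_tool", "arguments": {"commands": [[0,0,0,1,0,0,30],[0,0,0,1,0,0,30],[0,0,0,0,0,0,30]]}}

```text
time_s: 12.55
ee_pos: [0.4989, -0.1067, 0.0127]
ee_rot: [179.9, 0.2, 85.5]
force: [-1.8, -17.9, -0.3]
width: 0.0296
grip_force: 9.0
```

Emit:
{"name": "servo_tool", "arguments": {"commands": [[0,0,0,1,0,0,30],[0,0,0,0,0,0,30],[0,0,0,0,0,0,30]]}}

```text
time_s: 12.85
ee_pos: [0.4989, -0.1066, 0.0128]
ee_rot: [179.9, 0.2, 85.4]
force: [-2.9, -22.8, -0.4]
width: 0.0299
grip_force: 11.6
```

```bash
python3 -c "
from h import *
im=grab('side'); a=im['pixels'][150:240,200:310];cv2.imwrite('pics/crop5.png',cv2.resize(a,None,fx=6,fy=6,interpolation=cv2.INTER_CUBIC))
im=grab('top'); b=im['pixels'][150:240,185:335]; cv2.imwrite('pics/crop6.png',cv2.resize(b,None,fx=5,fy=5,interpolation=cv2.INTER_CUBIC))
go(498,-106,13,85.58)"
```

```text
at [ 498.9 -106.6   12.8] [179.93   0.24  85.41] rz -0.003 then dx dy dz 0.6 -0.9 -0.2 F [ -1.9 -23.2   0.2] w 29.9 t 12.95
```

View pics/crop5.png

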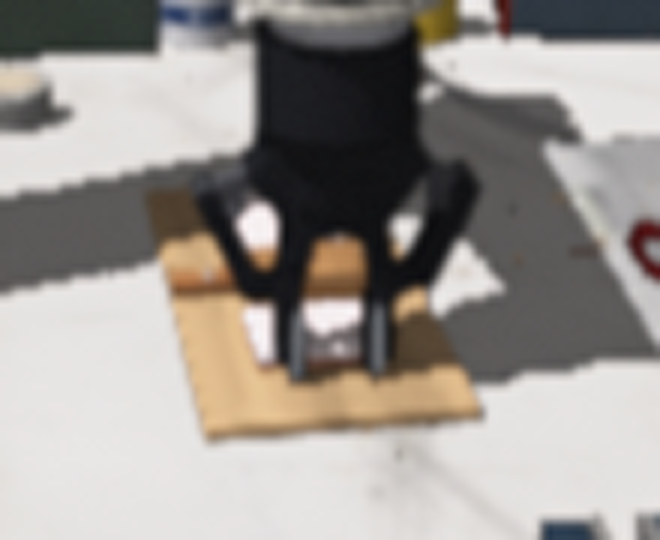

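View pics/crop6.png

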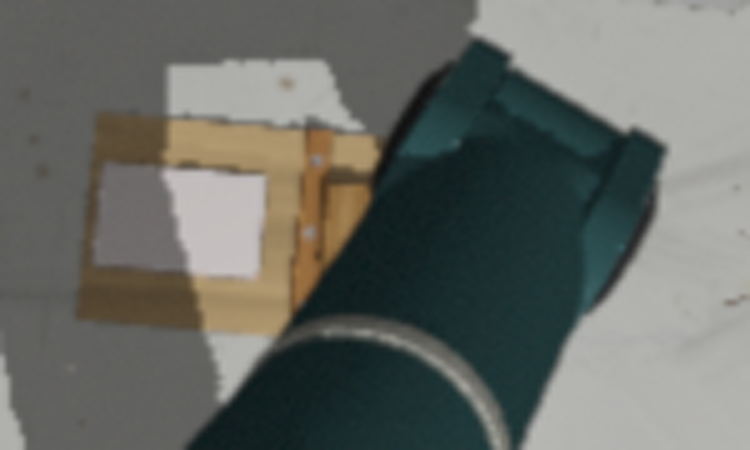

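The batten at top crop (315,200) and the block at (345,215) are in contact. The tile is flush behind the block, with both fingers bearing on its far edge at side crop (295,370) and (378,370). The push holds steady at about 23 N with no motion, so I'm handing in.

```bash
python3 -c "
from rig import robot
print(robot.sign_off())"
```

```text
the job is handed in; nothing more can be done
None
```

The job is handed in: the beech block lies in the wide gap opposite the middle of the loose tile, with tile, block and batten pushed tight together and the fingers still pressing the tile at about 23 N; the arm hid part of the final contact, so squareness there rests on the two-finger push and the force rising with no further movement.

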